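# Start the mist by hand under the push-to-open cover

### The job

Start the mist over the seedlings by hand at the grey controller box: press down on the ribbed thumb pad at the front of its clear cover until the catch lets go and let the cover spring up, push the large round button under it all the way in, then push the cover back down until its catch holds it shut. Do it all with the fingertips: pick nothing up, leave the jar, the pot and the wooden dibber where they are, and do not press the two small buttons.

Things in the scene. Friction and masses are not known exactly. Their poses are not given: they have to be found in the camera images.
- console: Mist controller: grey box fixed on the bench, 200 deep (its x) x 226 wide (its y) mm. Origin: centre of its underside. Its x points from its front (thumb pad) to its back (hinge), z up; yaw varies. Rim 88 mm above the bench; inside it a recessed face (176 x 202 mm) with the buttons, 53 mm above the bench; at the recess's front centre a catch housing, 26 x 64 mm, 84 mm above the bench.
- cover (a joint): Angle of the clear cover, rad: 0 shut on its catch (within 0.005), -0.042 down at its stop (7.5 mm lower at the pad), 1.35 fully open. Push-push catch: pushed to the stop and let go, a shut cover springs up to 1.35 in about 1.5 s and an open one latches at 0; another push opens it again. At the pad about 2 N moves it, 6 N means it is at the stop. Pushing the open cover down near its front edge takes under 4 N.
- cover_hinge (a point): Middle of the cover's hinge axis, 98 mm behind the box's centre and 90 mm above the bench; the axis runs along the box's y. The shut cover reaches 198 mm forward from it.
- cover_pad (a point): Centre of the top of the ribbed thumb pad: 26 x 60 mm, 3 mm thick, grey, on the outside of the cover at the middle of its front edge, moving with it. 182 mm forward of the hinge axis and 11 mm off it along the cover's normal: 101 mm above the bench when shut. Its z axis is the cover's outward normal (up when shut; facing back, away from the box's front, and slightly up when open).
- cover_edge (a point): Middle of the cover's front top edge, 198 mm forward of the hinge axis; moves with the cover: 98 mm above the bench when shut, about 285 mm when open.
- start_top (a point): Centre of the top of the large round black push button, 34 mm in diameter, 74 mm above the bench, so 14 mm below the rim. It sits in any one of the three places of the row across the box, 28 mm in front of its centre, 58 mm apart (left, middle or right); the cover hides nothing of it from above when open. Pushed straight down.
- start (a joint): How far the large button is pushed in, m: 0 = out, 0.005 = all the way in, springs back. Takes about 4 N to push fully in.
- small_a (a joint): How far one small round black button (18 mm in diameter, beside the large one in the same row) is pushed in, m: 0 = out, 0.005 = in. Not to be pressed.
- small_b (a joint): The same for the other small button. Not to be pressed.
- jar: A lidded glass jar, 60 mm in diameter, 85 mm tall, loose, standing beside the box on one side. Origin: centre of its underside. To be left alone.
- pot: An open plant pot, 90 mm in diameter at the rim, 80 mm tall, loose, standing beside the box on the other side. Origin: centre of its underside. To be left alone.
- dibber: A pointed wooden stick, 200 mm long, 12 mm thick, loose, lying on the bench in front of the box. Origin: its middle, on the bench; x along the stick. To be left alone.

How it is judged:
On the way, in this order (a step that is already met when the one before it is completed fails the run):
1. the catch is pressed and let go, and the cover springs up (value of joint cover above 1.2 rad), for 0.1 s.
2. the large button is pushed all the way in (value of joint start above 0.004 m and value of joint cover above 0.8 rad), for 0.05 s.
3. the cover is pushed back down (value of joint cover below 0.03 rad), for 0.05 s.
At the end, for the whole second after the job is handed in: The cover is shut and stays shut on its catch by itself (between -0.01 and 0.015 rad), all three buttons are out (within 1.5 mm), and the jar, the pot and the dibber are within 25 mm of where they were, the jar and the pot upright (value of joint cover between -0.01 and 0.015 rad and value of joint each of start, small_a, small_b below 0.0015 m and distance of each of jar, pot, dibber from where it was at the start of the episode below 0.025 m and angle between each of jar, pot's own z axis and vertical below 0.2 rad); the robot touches nothing.
It fails at once if a small button was pressed (value of joint any of small_a, small_b above 0.0025 m).
It fails at once if the jar, the pot or the dibber was picked up, knocked over or pushed away (distance of any of jar, pot, dibber from where it was at the start of the episode above 0.04 m or angle between any of jar, pot's own z axis and vertical above 0.4 rad).
It also fails if it takes over 58 s, if anything falls off the work surface, if the arm or the gripper's body presses on something with over 40 N, if the wrist force passes 120 N, or if a joint passes its speed limit or range.

### The arm

A 7-joint arm with a two-finger parallel gripper is mounted at the origin on the work surface. World frame = base frame: x ahead of the robot, y to its left, z up, the work surface at z = 0. Lengths are in m, angles in rad, forces in N, time in s.
With the tool pointing down it reaches from about 0.425 to 0.875 m from the base axis. Payload 4.7 kg.
Tool frame: the origin (TCP) lies midway between the tips of the shut fingers; the grasp point (between the pads) lies 19 mm behind it (ctrl.grip_point_offset is the distance from the TCP to the grasp point, in m); z points along the fingers, y is the line along which they close (so a half turn about z gives the same grasp; the last joint's range is limited). The gripper opens to 87 mm and grips with 3 to 60 N. Pads are 19 mm wide; open, the fingers measure 117 mm over their backs; the gripper's body (75 mm by 190 mm) begins 51 mm behind the grasp point.
Start: joints at [1.299, 0.321, -0.07, 1.45, 0.023, 1.371, -0.057], TCP at [0.183, -0.624, 0.223] pointing down, gripper open.
Joint ranges: [-2.86, 2.86], [-0.3, 2.09], [-1.38, 1.24], [0.06, 2.45], [-1.56, 4.7], [0.09, 2.05], [-2.69, 2.69]. Speed limits (rad/s): [2.57, 2.57, 3.14, 3.14, 3.14, 3.14, 3.14].

### API

Orientations are given as a rotation vector (axis times angle).
In Python, from bench import ctrl gives the robot as it stands. The module is installed in compiled form; this text tells all that it offers.
- The arm moves only by the shell command python3 -m handwheel 'ROWS' [OPENING] [FORCE]. ROWS is JSON, a list of rows, each an object of numbers: "x", "y", "z": the shift along the tool's x, y, z in m; "wx", "wy", "wz": the turn, a rotation vector about the tool's x, y, z in degrees. A call has 1 to 10 rows; each row is the pose to reach, as a shift and turn from the pose commanded when the call began, along the tool's axes at that moment; what a row does not reach only later rows make up. A row lasts 1/12 s, in which the tool goes at most 41.7 mm and 7.16 degrees, less where a joint would pass 70% of its speed; a pose out of reach is approached as far as the arm can. A call with a gripper value outside its range is refused whole. OPENING is the finger opening in m, from 0 to 0.087, set as the call begins (- or left out, the last holds). The fingers move at their own pace and stop on an object; FORCE is the grip in N (left out, the last holds). Time passes only in rows, so rows that repeat a pose let the fingers close. It gives the time, the measured TCP pose, the force, the opening and the grip force at its end, in the units of the state.
- ctrl.get_state(): the state, without advancing time (a new reading comes with each control period).
- ctrl.get_image(name): name is "side" or "top"; returns a dict with "image" (384x512x3 uint8, red, green, blue), "K" (3x3 intrinsics, pixels), "world_to_cam" (4x4, takes a point from world to camera coordinates). Camera axes: x right, y down, z forward; pixel columns grow to the right and rows downward; lengths in m; the calibration is good to about 2 mm. A picture is of the moment at which its call begins. There is no depth.
- ctrl.close_job(): hands the job in; it is judged then, once.
The state is a dict: "time": time; "joint_positions": joint angles; "qd": joint speeds; "joint_torque": joint torques, N m; "position": TCP position; "tool_rot": TCP orientation; "ft_force": force on the tool from outside, world axes, zero at the start; "torque": the same for the moment, N m; "grip_width": opening from 0.0 (shut) to 1.0 (fully open); "grip_force": force on a finger pad.
Only numpy, scipy, OpenCV 4.12 (cv2) and the standard library are available. Lean on these libraries where they do the work, as an engineer would, in place of code of your own. Each camera call takes 0.05 s, during which the arm holds its last target. There are 200 camera calls.

## Working session

There is one attempt and no reset: what is moved stays moved. The work goes in short steps, Python scripts to look and compute and a shell command to move; the robot and the scene stay as the last step left them, time stands still between calls to the robot, and variables do not carry over. Pictures are saved under pics/ and viewed, at most 10 in all, crops included, and the job is handed in when it is done.

```bash
mkdir -p pics; cat > h.py <<'E'
import numpy as np, cv2
from scipy.spatial.transform import Rotation as R
from bench import ctrl
def ray(im,u,v,z):
    M=np.array(im["world_to_cam"]);K=np.array(im["K"])
    d=M[:3,:3].T@np.linalg.solve(K,[u,v,1.]);c=-M[:3,:3].T@M[:3,3]
    return c+d*(z-c[2])/d[2]
def proj(im,p):
    M=np.array(im["world_to_cam"]);q=np.array(im["K"])@(M[:3,:3]@np.array(p)+M[:3,3]);return q[:2]/q[2]
E
python3 - <<'E'
from h import *
a=ctrl.get_image("top");b=ctrl.get_image("side")
import pickle;pickle.dump((a,b),open('im0.pkl','wb'))
for n,i in(("top",a),("side",b)):
    cv2.imwrite(f"pics/{n}0.png",cv2.resize(i["image"][:,:,::-1],(800,600),interpolation=cv2.INTER_CUBIC))
    M=np.array(i["world_to_cam"]);print(n,-M[:3,:3].T@M[:3,3],M[:3,:3].round(2).tolist(),np.array(i["K"])[0,0])
s=ctrl.get_state();print(s)
print(R.from_rotvec(s["tool_rot"]).as_matrix().round(3))
E
```

```text
top [0.45227837 0.01797036 0.93131801] [[0.0, -1.0, -0.04], [-1.0, 0.0, -0.1], [0.1, 0.04, -0.99]] 378.3985047254496
side [0.22120763 0.60295156 0.49593916] [[-0.87, -0.49, 0.02], [-0.28, 0.45, -0.85], [0.41, -0.74, -0.53]] 380.30019317515473
{'time': 0.1, 'joint_positions': array([ 1.29908718,  0.3217356 , -0.07010985,  1.45155969,  0.0225698 ,
        1.37083808, -0.05688616]), 'qd': array([ 1.45986397e-03, -6.15090588e-04, -4.13518297e-05, -4.03947811e-03,
       -6.89877473e-05, -6.15918054e-04, -2.12506297e-04]), 'joint_torque': array([-1.00856178e-03, -4.92572165e+01, -4.06077364e-01, -3.13399386e+01,
       -6.39944826e-02,  3.95074754e-02,  6.47679030e-05]), 'position': array([ 0.1830901 , -0.62314513,  0.22157636]), 'tool_rot': array([-3.10784641e+00, -4.47268266e-01,  4.82965152e-04]), 'ft_force': array([-0.42354668, -0.15122144, -0.3036919 ]), 'torque': array([ 0.03053531, -0.01238045, -0.02788953]), 'grip_force': 0.0, 'grip_width': 0.9986853814209089}
[[ 0.959  0.282 -0.001]
 [ 0.282 -0.959  0.002]
 [-0.    -0.002 -1.   ]]
```

View pics/top0.png

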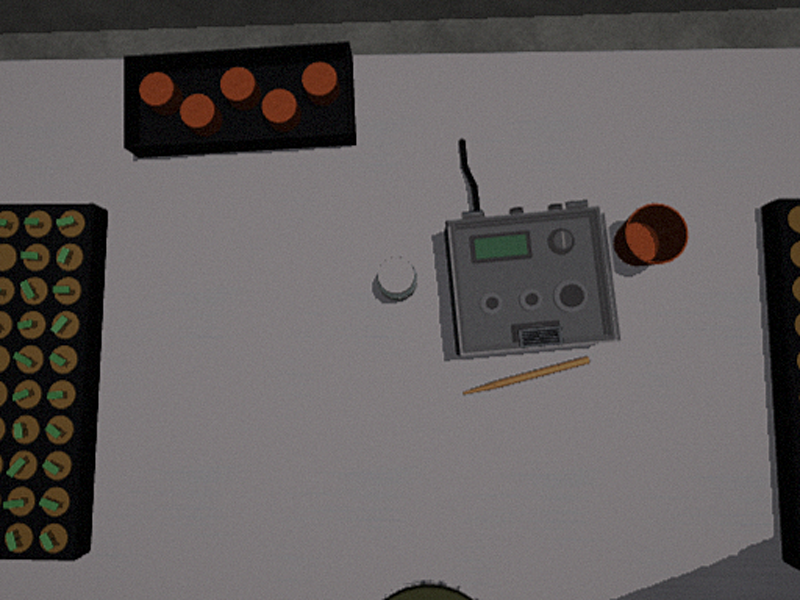

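View pics/side0.png

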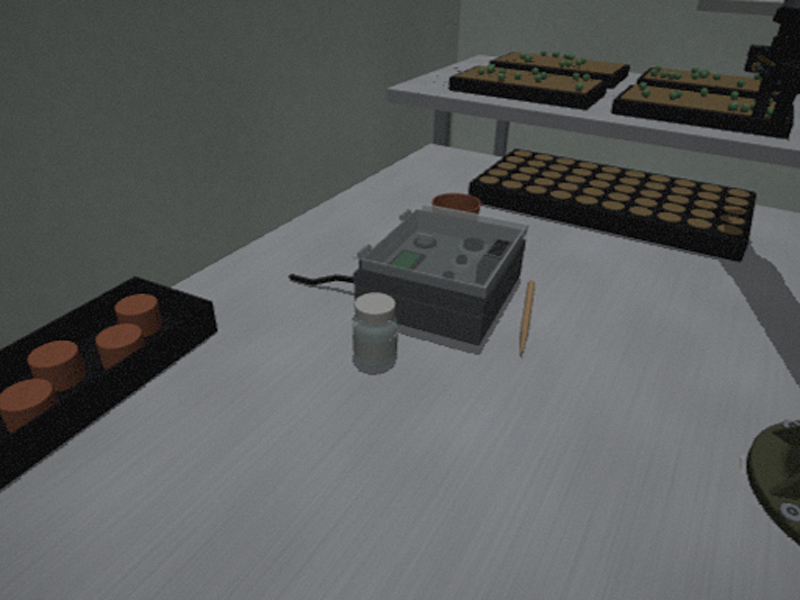

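The top view shows the pad at (540,337), the large button on the right at (571,296), and the small buttons at (491,303) and (532,300), all in 800x600 pixels. The jar is at (397,278), the pot at (652,235), and the dibber in front runs from (463,393) to (589,359). The side view agrees with this.

```bash
python3 - <<'E'
from h import *
import pickle
a,b=pickle.load(open('im0.pkl','rb'));s=1.5625
img=a["image"]; g=cv2.cvtColor(img,cv2.COLOR_RGB2GRAY)
P=lambda u,v,z:ray(a,u/s,v/s,z)
L=P(571,296,.074);A=P(491,303,.074);B=P(532,300,.074);pad=P(540,337,.101)
for n,p in dict(L=L,A=A,B=B,pad=pad,jar=P(397,275,.085),pot=P(657,234,.08),d0=P(463,393,.006),d1=P(589,359,.006)).items(): print(n,p.round(4))
# rim corners at .088..098
for c in [(447,222),(601,207),(618,340),(460,355)]: print(c,P(*c,.092).round(4))
# button circle refinement
crop=cv2.resize(img[120:240,270:410],None,fx=5,fy=5,interpolation=cv2.INTER_CUBIC)
cv2.imwrite("pics/crop0.png",cv2.convertScaleAbs(crop[:,:,::-1],alpha=1.8))
E
```

```text
L [ 0.5375 -0.2055  0.074 ]
A [ 0.5275 -0.0905  0.074 ]
B [ 0.5318 -0.1495  0.074 ]
pad [ 0.4776 -0.1542  0.101 ]
jar [0.5674 0.0454 0.085 ]
pot [ 0.6263 -0.329   0.08  ]
d0 [ 0.3942 -0.0541  0.006 ]
d1 [ 0.4467 -0.248   0.006 ]
(447, 222) [ 0.6432 -0.0269  0.092 ]
(601, 207) [ 0.6636 -0.2468  0.092 ]
(618, 340) [ 0.4737 -0.2642  0.092 ]
(460, 355) [ 0.4525 -0.0438  0.092 ]
```

View pics/crop0.png

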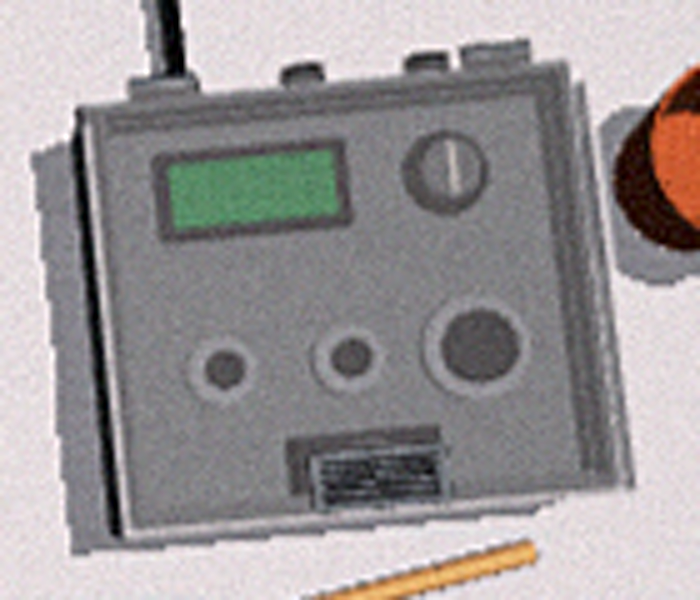

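The crop confirms it: the large button (480,345) is in the right-hand place and the pad is at (380,475). The box centre comes out at about (0.560, -0.146) with a yaw of 5°. I'll align the tool with the box, shut the fingers and go above the pad.

```bash
python3 -m handwheel '[{"x":0.21,"y":-0.18,"z":0.02,"wz":11.4},{"x":0.21,"y":-0.18,"z":0.02,"wz":11.4},{"x":0.21,"y":-0.18,"z":0.02,"wz":11.4},{"x":0.21,"y":-0.18,"z":0.02,"wz":11.4},{"x":0.21,"y":-0.18,"z":0.02,"wz":11.4},{"x":0.21,"y":-0.18,"z":0.02,"wz":11.4},{"x":0.21,"y":-0.18,"z":0.02,"wz":11.4},{"x":0.21,"y":-0.18,"z":0.02,"wz":11.4},{"x":0.21,"y":-0.18,"z":0.02,"wz":11.4}]' 0 20
cat > rel.py <<'E'
import sys
from h import *
# box-frame: centre C, yaw
C=np.array([.560,-.1456]);ax=np.array([.9962,.087])
def report(T=None):
    s=ctrl.get_state();p=s["position"];Rm=R.from_rotvec(s["tool_rot"]).as_matrix()
    print("t",round(s["time"],2),"p",p.round(4),"box",round((p[:2]-C)@ax,4),round((p[:2]-C)@[-ax[1],ax[0]],4),"F",s["ft_force"].round(1),"R",Rm.round(3).tolist())
    if T is not None: print("shift",(Rm.T@(np.array(T)-p)).round(4))
def W(bx,by,z): return [*(C+bx*ax+by*np.array([-ax[1],ax[0]])),z]
if __name__=="__main__": report(W(*map(float,sys.argv[1:4])) if len(sys.argv)>1 else None)
E
python3 rel.py -.084 0 .14
```

```text
t 0.1 p [ 0.1831 -0.6231  0.2216] box -0.417 -0.4429 F [-0.4 -0.2 -0.3] R [[0.959, 0.282, -0.001], [0.282, -0.959, 0.002], [-0.0, -0.002, -1.0]]
shift [ 0.4139 -0.3683  0.0822]invalid input at $[0]: expected keys x, y, z, wx, wy, wz
```

```bash
python3 -m handwheel '[{"x":0.21,"y":-0.18,"z":0.02,"wx":0,"wy":0,"wz":11.4},{"x":0.21,"y":-0.18,"z":0.02,"wx":0,"wy":0,"wz":11.4},{"x":0.21,"y":-0.18,"z":0.02,"wx":0,"wy":0,"wz":11.4},{"x":0.21,"y":-0.18,"z":0.02,"wx":0,"wy":0,"wz":11.4},{"x":0.21,"y":-0.18,"z":0.02,"wx":0,"wy":0,"wz":11.4},{"x":0.21,"y":-0.18,"z":0.02,"wx":0,"wy":0,"wz":11.4},{"x":0.21,"y":-0.18,"z":0.02,"wx":0,"wy":0,"wz":11.4},{"x":0.21,"y":-0.18,"z":0.02,"wx":0,"wy":0,"wz":11.4},{"x":0.21,"y":-0.18,"z":0.02,"wx":0,"wy":0,"wz":11.4}]' 0 20
python3 rel.py -.084 0 .14
```

```text
time: 0.85
position: [0.3349, -0.3902, 0.2024]
tool_rot: [3.138, 0.143, -0.001]
ft_force: [0.1, -0.5, -0.4]
grip_width: 0.401
grip_force: 0.0
t 0.85 p [ 0.3349 -0.3902  0.2024] box -0.2455 -0.224 F [ 0.1 -0.5 -0.4] R [[0.996, 0.091, -0.0], [0.091, -0.996, -0.0], [-0.0, 0.0, -1.0]]
shift [ 0.1624 -0.2234  0.0623]
```

```bash
python3 -m handwheel '[{"x":0.162,"y":-0.223,"z":0.045,"wx":0,"wy":0,"wz":0},{"x":0.162,"y":-0.223,"z":0.045,"wx":0,"wy":0,"wz":0},{"x":0.162,"y":-0.223,"z":0.045,"wx":0,"wy":0,"wz":0},{"x":0.162,"y":-0.223,"z":0.045,"wx":0,"wy":0,"wz":0},{"x":0.162,"y":-0.223,"z":0.045,"wx":0,"wy":0,"wz":0},{"x":0.162,"y":-0.223,"z":0.045,"wx":0,"wy":0,"wz":0},{"x":0.162,"y":-0.223,"z":0.045,"wx":0,"wy":0,"wz":0},{"x":0.162,"y":-0.223,"z":0.045,"wx":0,"wy":0,"wz":0},{"x":0.162,"y":-0.223,"z":0.045,"wx":0,"wy":0,"wz":0},{"x":0.162,"y":-0.223,"z":0.045,"wx":0,"wy":0,"wz":0}]'
python3 - <<'E'
from rel import *
a=ctrl.get_image("side");b=ctrl.get_image("top")
report(W(-.084,0,.101))
f=lambda i,u:cv2.convertScaleAbs(cv2.resize(i["image"][u[1]:u[1]+150,u[0]:u[0]+200,::-1],(400*1,300),interpolation=cv2.INTER_CUBIC),alpha=1.8)
cv2.imwrite("pics/c1.png",np.hstack([f(a,(190,60)),f(b,(250,110))]))
print(proj(a,W(-.084,0,.101)),proj(a,ctrl.get_state()["position"]))
E
```

```text
time: 1.68
position: [0.4754, -0.1579, 0.1573]
tool_rot: [3.138, 0.132, -0.001]
ft_force: [0.2, -0.6, 0.6]
grip_width: 0.003
grip_force: 0.0
t 1.78 p [ 0.4752 -0.1582  0.1575] box -0.0855 -0.0051 F [-0.7  0.2 -0.8] R [[0.997, 0.083, -0.0], [0.083, -0.997, -0.001], [-0.0, 0.001, -1.0]]
shift [ 0.0015 -0.0052  0.0565]
[319.55145182 159.1268738 ] [323.58940824 135.65636301]
```

View pics/c1.png

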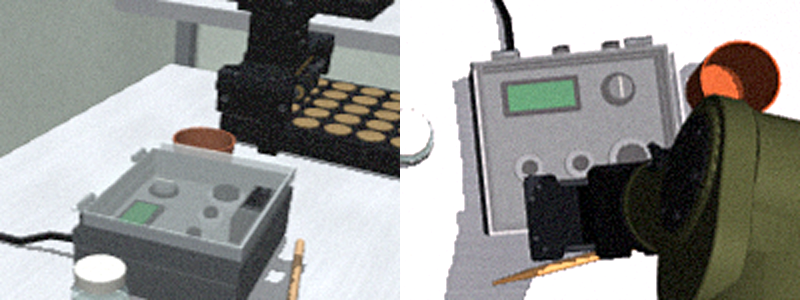

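The side crop shows the fingertip at about (323,136), straight above the pad at (319,158), matching the projection. Next I press down.

```bash
python3 -m handwheel '[{"x":0.0,"y":-0.005,"z":0.02,"wx":0,"wy":0,"wz":0},{"x":0.0,"y":-0.005,"z":0.04,"wx":0,"wy":0,"wz":0},{"x":0.0,"y":-0.005,"z":0.05,"wx":0,"wy":0,"wz":0},{"x":0.0,"y":-0.005,"z":0.055,"wx":0,"wy":0,"wz":0},{"x":0.0,"y":-0.005,"z":0.058,"wx":0,"wy":0,"wz":0},{"x":0.0,"y":-0.005,"z":0.06,"wx":0,"wy":0,"wz":0},{"x":0.0,"y":-0.005,"z":0.06,"wx":0,"wy":0,"wz":0}]'; python3 rel.py -.084 0 .0935
```

```text
time: 2.37
position: [0.4758, -0.1514, 0.0981]
tool_rot: [3.138, 0.135, 0.001]
ft_force: [-0.7, -0.8, 2.5]
grip_width: 0.005
grip_force: 1.0
t 2.37 p [ 0.4758 -0.1514  0.0981] box -0.0844 0.0016 F [-0.7 -0.8  2.5] R [[0.996, 0.086, 0.001], [0.086, -0.996, -0.001], [0.0, 0.001, -1.0]]
shift [0.0004 0.0016 0.0046]
```

```bash
python3 -m handwheel '[{"x":0.0,"y":0,"z":0.003,"wx":0,"wy":0,"wz":0},{"x":0.0,"y":0,"z":0.005,"wx":0,"wy":0,"wz":0},{"x":0.0,"y":0,"z":0.006,"wx":0,"wy":0,"wz":0},{"x":0.0,"y":0,"z":0.006,"wx":0,"wy":0,"wz":0}]'; python3 rel.py -.084 0 .0935
```

```text
time: 2.7
position: [0.4764, -0.1513, 0.0926]
tool_rot: [3.137, 0.136, 0.002]
ft_force: [-1.5, -0.6, 7.8]
grip_width: 0.006
grip_force: 3.7
t 2.7 p [ 0.4764 -0.1513  0.0926] box -0.0838 0.0016 F [-1.5 -0.6  7.8] R [[0.996, 0.087, 0.002], [0.087, -0.996, -0.001], [0.001, 0.002, -1.0]]
shift [-0.0002  0.0016 -0.0009]
```

The wrist reads 7.8 N, so the cover is at its stop. Retreating up and back so it can spring open.

```bash
python3 -m handwheel '[{"x":-0.025,"y":0,"z":-0.025,"wx":0,"wy":0,"wz":0},{"x":-0.05,"y":0,"z":-0.055,"wx":0,"wy":0,"wz":0},{"x":-0.065,"y":0,"z":-0.09,"wx":0,"wy":0,"wz":0},{"x":-0.065,"y":0,"z":-0.12,"wx":0,"wy":0,"wz":0},{"x":-0.065,"y":0,"z":-0.13,"wx":0,"wy":0,"wz":0},{"x":-0.065,"y":0,"z":-0.13,"wx":0,"wy":0,"wz":0},{"x":-0.065,"y":0,"z":-0.13,"wx":0,"wy":0,"wz":0},{"x":-0.065,"y":0,"z":-0.13,"wx":0,"wy":0,"wz":0},{"x":-0.065,"y":0,"z":-0.13,"wx":0,"wy":0,"wz":0},{"x":-0.065,"y":0,"z":-0.13,"wx":0,"wy":0,"wz":0}]'
python3 -m handwheel '[{"x":0,"y":0,"z":0,"wx":0,"wy":10,"wz":0},{"x":0,"y":0,"z":0,"wx":0,"wy":10,"wz":0},{"x":0,"y":0,"z":0,"wx":0,"wy":10,"wz":0},{"x":0,"y":0,"z":0,"wx":0,"wy":10,"wz":0},{"x":0,"y":0,"z":0,"wx":0,"wy":10,"wz":0},{"x":0,"y":0,"z":0,"wx":0,"wy":10,"wz":0},{"x":0,"y":0,"z":0,"wx":0,"wy":10,"wz":0},{"x":0,"y":0,"z":0,"wx":0,"wy":10,"wz":0},{"x":0,"y":0,"z":0,"wx":0,"wy":10,"wz":0},{"x":0,"y":0,"z":0,"wx":0,"wy":10,"wz":0}]'
python3 - <<'E'
from rel import *
a=ctrl.get_image("side");b=ctrl.get_image("top")
report(W(-.033,-.058,.12))
f=lambda i,u:cv2.convertScaleAbs(cv2.resize(i["image"][u[1]:u[1]+180,u[0]:u[0]+240,::-1],(400,300),interpolation=cv2.INTER_CUBIC),alpha=1.8)
cv2.imwrite("pics/c2.png",np.hstack([f(a,(170,40)),f(b,(230,100))]))
h=.098-np.array([.198*np.cos(1.35)-.008*np.sin(1.35)]);e=W(h[0],0,.285)
print("edge",e,proj(a,e),proj(b,e))
E
```

```text
time: 3.53
position: [0.4102, -0.1557, 0.2199]
tool_rot: [-3.137, -0.137, 0.004]
ft_force: [-0.3, -0.4, -0.5]
grip_width: 0.005
grip_force: 0.0
time: 4.37
position: [0.411, -0.1561, 0.2215]
tool_rot: [-3.119, -0.136, -0.272]
ft_force: [-0.7, -0.7, -0.7]
grip_width: 0.004
grip_force: 0.0
t 4.47 p [ 0.4109 -0.1562  0.2215] box -0.1495 0.0024 F [0.4 0.  0.4] R [[0.981, 0.087, 0.173], [0.085, -0.996, 0.015], [0.174, -0.0, -0.985]]
shift [0.0971 0.0604 0.1202]
edge [np.float64(0.622205181459482), np.float64(-0.1401675057348174), 0.285] [263.60046984  69.60205852] [357.7105522  128.57547249]
```

View pics/c2.png

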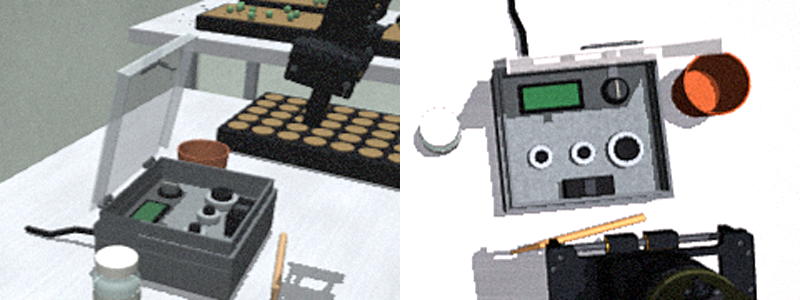

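The cover is fully open: its edge shows near the predicted (264,70) in the side view, and the buttons are uncovered. The large one is at (366,189) in the top image, as measured before. Moving above it.

```bash
python3 -m handwheel '[{"x":0.03,"y":0.02,"z":0.02,"wx":0,"wy":0,"wz":0},{"x":0.06,"y":0.04,"z":0.045,"wx":0,"wy":0,"wz":0},{"x":0.085,"y":0.06,"z":0.075,"wx":0,"wy":0,"wz":0},{"x":0.104,"y":0.06,"z":0.11,"wx":0,"wy":0,"wz":0},{"x":0.104,"y":0.06,"z":0.13,"wx":0,"wy":0,"wz":0},{"x":0.104,"y":0.06,"z":0.142,"wx":0,"wy":0,"wz":0},{"x":0.104,"y":0.06,"z":0.142,"wx":0,"wy":0,"wz":0},{"x":0.104,"y":0.06,"z":0.142,"wx":0,"wy":0,"wz":0}]'
python3 - <<'E'
from rel import *
report(W(-.022,-.058,.0707))
a=ctrl.get_image("side");b=ctrl.get_image("top")
f=lambda i,u:cv2.convertScaleAbs(cv2.resize(i["image"][u[1]:u[1]+180,u[0]:u[0]+240,::-1],(400,300),interpolation=cv2.INTER_CUBIC),alpha=1.8)
cv2.imwrite("pics/c3.png",np.hstack([f(a,(170,40)),f(b,(230,100))]))
E
```

```text
time: 5.13
position: [0.542, -0.205, 0.0998]
tool_rot: [-3.119, -0.135, -0.271]
ft_force: [0.4, -0.0, 0.7]
grip_width: 0.007
grip_force: 0.0
t 5.13 p [ 0.542  -0.205   0.0998] box -0.0231 -0.0576 F [ 0.4 -0.   0.7] R [[0.981, 0.087, 0.172], [0.085, -0.996, 0.015], [0.173, -0.0, -0.985]]
shift [-0.004   0.0004  0.0288]
```

View pics/c3.png

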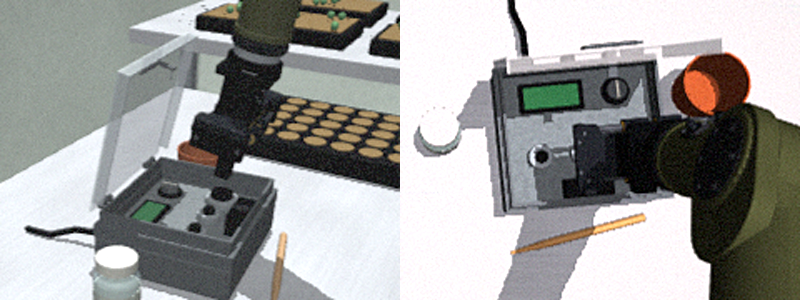

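The fingertip (223,175) is right above the large button (222,193) in the side crop and clear of the small ones. Pressing.

```bash
python3 -m handwheel '[{"x":-0.003,"y":0,"z":0.015,"wx":0,"wy":0,"wz":0},{"x":-0.004,"y":0,"z":0.023,"wx":0,"wy":0,"wz":0},{"x":-0.004,"y":0,"z":0.027,"wx":0,"wy":0,"wz":0},{"x":-0.004,"y":0,"z":0.03,"wx":0,"wy":0,"wz":0},{"x":-0.004,"y":0,"z":0.0315,"wx":0,"wy":0,"wz":0},{"x":-0.004,"y":0,"z":0.0315,"wx":0,"wy":0,"wz":0},{"x":-0.004,"y":0,"z":0.0315,"wx":0,"wy":0,"wz":0}]'; python3 rel.py
```

```text
time: 5.82
position: [0.5435, -0.2056, 0.0704]
tool_rot: [-3.121, -0.135, -0.271]
ft_force: [-9.6, 1.1, 15.5]
grip_width: 0.007
grip_force: 7.5
t 5.82 p [ 0.5435 -0.2056  0.0704] box -0.0217 -0.0584 F [-9.6  1.1 15.5] R [[0.981, 0.086, 0.172], [0.085, -0.996, 0.013], [0.172, 0.001, -0.985]]
```

The button bottomed out: 15 N, with the tip's lowest corner at 69 mm. Going straight back out and up.

```bash
python3 -m handwheel '[{"x":0,"y":0,"z":-0.03,"wx":0,"wy":0,"wz":0},{"x":0,"y":0,"z":-0.07,"wx":0,"wy":0,"wz":0},{"x":0,"y":0,"z":-0.11,"wx":0,"wy":0,"wz":0},{"x":0,"y":0,"z":-0.15,"wx":0,"wy":0,"wz":0},{"x":0,"y":0,"z":-0.19,"wx":0,"wy":0,"wz":0},{"x":0,"y":0,"z":-0.23,"wx":0,"wy":0,"wz":0},{"x":0,"y":0,"z":-0.27,"wx":0,"wy":-5,"wz":0},{"x":0,"y":0,"z":-0.28,"wx":0,"wy":-10,"wz":0},{"x":0,"y":0,"z":-0.28,"wx":0,"wy":-10,"wz":0},{"x":0,"y":0,"z":-0.28,"wx":0,"wy":-10,"wz":0}]'; python3 rel.py .13 0 .34
```

```text
time: 6.65
position: [0.4969, -0.2084, 0.3441]
tool_rot: [-3.138, -0.14, -0.003]
ft_force: [-0.8, 0.3, -0.2]
grip_width: 0.01
grip_force: 0.0
t 6.65 p [ 0.4969 -0.2084  0.3441] box -0.0683 -0.057 F [-0.8  0.3 -0.2] R [[0.996, 0.089, 0.002], [0.089, -0.996, 0.001], [0.002, -0.0, -1.0]]
shift [ 0.1984 -0.0567  0.0046]
```

```bash
python3 -m handwheel '[{"x":0.04,"y":-0.01,"z":0,"wx":0,"wy":0,"wz":0},{"x":0.08,"y":-0.02,"z":0,"wx":0,"wy":0,"wz":0},{"x":0.12,"y":-0.03,"z":0,"wx":0,"wy":0,"wz":0},{"x":0.16,"y":-0.045,"z":0,"wx":0,"wy":0,"wz":0},{"x":0.198,"y":-0.057,"z":0,"wx":0,"wy":0,"wz":0},{"x":0.198,"y":-0.057,"z":0.03,"wx":0,"wy":0,"wz":0},{"x":0.198,"y":-0.057,"z":0.06,"wx":0,"wy":0,"wz":0},{"x":0.198,"y":-0.057,"z":0.084,"wx":0,"wy":0,"wz":0},{"x":0.198,"y":-0.057,"z":0.084,"wx":0,"wy":0,"wz":0},{"x":0.198,"y":-0.057,"z":0.084,"wx":0,"wy":0,"wz":0}]'
python3 - <<'E'
from rel import *
report()
a=ctrl.get_image("side");b=ctrl.get_image("top")
f=lambda i,u:cv2.convertScaleAbs(cv2.resize(i["image"][u[1]:u[1]+180,u[0]:u[0]+240,::-1],(400,300),interpolation=cv2.INTER_CUBIC),alpha=1.8)
cv2.imwrite("pics/c4.png",np.hstack([f(a,(170,20)),f(b,(230,70))]))
# TCP path: finger front-lower corner (-x side, 9.5mm) on outer surface at r=.182,n=.011
z0=ctrl.get_state()["position"];bx0=(z0[:2]-C)@ax
for th in [1.35,1.2,1.05,.9,.75,.6,.45,.3,.15,0.,-.042]:
    r,n=.180,.011
    x=.098-r*np.cos(th)+n*np.sin(th);z=.09+r*np.sin(th)+n*np.cos(th)
    tx=x+.0095*np.sin(max(th,0))**.5 # corner contact when steep, face centre when flat
    print(th,"surf",round(x,3),round(z,3),"row x",round(tx-bx0,3),"z",round(z0[2]-z,3))
E
```

```text
time: 7.48
position: [0.6863, -0.1355, 0.2575]
tool_rot: [-3.138, -0.136, 0.007]
ft_force: [-0.0, -0.1, 0.4]
grip_width: 0.004
grip_force: 0.0
t 7.48 p [ 0.6863 -0.1355  0.2575] box 0.1267 -0.0009 F [-0.  -0.1  0.4] R [[0.996, 0.087, -0.004], [0.087, -0.996, 0.0], [-0.004, -0.001, -1.0]]
1.35 surf 0.069 0.268 row x -0.05 z -0.006
1.2 surf 0.043 0.262 row x -0.076 z -0.0
1.05 surf 0.018 0.252 row x -0.102 z 0.01
0.9 surf -0.005 0.238 row x -0.125 z 0.024
0.75 surf -0.026 0.221 row x -0.147 z 0.041
0.6 surf -0.044 0.201 row x -0.166 z 0.061
0.45 surf -0.059 0.178 row x -0.182 z 0.083
0.3 surf -0.071 0.154 row x -0.194 z 0.108
0.15 surf -0.078 0.128 row x -0.203 z 0.134
0.0 surf -0.082 0.101 row x -0.211 z 0.161
-0.042 surf -0.082 0.093 row x -0.211 z 0.168
```

View pics/c4.png

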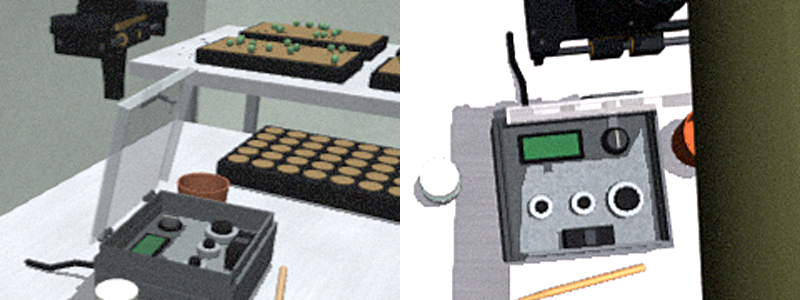

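The finger is behind the open cover, slightly below its top edge, and clear of it. I'll sweep the cover forward and down along its arc.

```bash
python3 -m handwheel '[{"x":-0.03,"y":0,"z":-0.002,"wx":0,"wy":0,"wz":0},{"x":-0.05,"y":0,"z":-0.004,"wx":0,"wy":0,"wz":0},{"x":-0.064,"y":0,"z":-0.002,"wx":0,"wy":0,"wz":0},{"x":-0.077,"y":0,"z":0.0,"wx":0,"wy":0,"wz":0},{"x":-0.09,"y":0,"z":0.005,"wx":0,"wy":0,"wz":0},{"x":-0.102,"y":0,"z":0.01,"wx":0,"wy":0,"wz":0},{"x":-0.114,"y":0,"z":0.017,"wx":0,"wy":0,"wz":0},{"x":-0.125,"y":0,"z":0.024,"wx":0,"wy":0,"wz":0},{"x":-0.136,"y":0,"z":0.032,"wx":0,"wy":0,"wz":0},{"x":-0.147,"y":0,"z":0.041,"wx":0,"wy":0,"wz":0}]'
python3 rel.py -.083 0 .0935
```

```text
time: 8.42
position: [0.5435, -0.148, 0.2221]
tool_rot: [3.136, 0.137, 0.012]
ft_force: [1.7, -0.1, 0.2]
grip_width: 0.007
grip_force: 0.9
t 8.42 p [ 0.5435 -0.148   0.2221] box -0.0167 -0.0009 F [ 1.7 -0.1  0.2] R [[0.996, 0.087, 0.008], [0.087, -0.996, -0.002], [0.008, 0.003, -1.0]]
shift [-0.0673 -0.0013  0.1281]
```

```bash
python3 -m handwheel '[{"x":-0.01,"y":-0.001,"z":0.01,"wx":0,"wy":0,"wz":0},{"x":-0.019,"y":-0.001,"z":0.02,"wx":0,"wy":0,"wz":0},{"x":-0.028,"y":-0.001,"z":0.031,"wx":0,"wy":0,"wz":0},{"x":-0.035,"y":-0.001,"z":0.042,"wx":0,"wy":0,"wz":0},{"x":-0.042,"y":-0.001,"z":0.054,"wx":0,"wy":0,"wz":0},{"x":-0.048,"y":-0.001,"z":0.067,"wx":0,"wy":0,"wz":0},{"x":-0.053,"y":-0.001,"z":0.08,"wx":0,"wy":0,"wz":0},{"x":-0.058,"y":-0.001,"z":0.093,"wx":0,"wy":0,"wz":0},{"x":-0.063,"y":-0.001,"z":0.104,"wx":0,"wy":0,"wz":0},{"x":-0.066,"y":-0.001,"z":0.112,"wx":0,"wy":0,"wz":0}]'
python3 rel.py -.083 0 .0935
```

```text
time: 9.25
position: [0.477, -0.153, 0.1082]
tool_rot: [3.137, 0.136, 0.006]
ft_force: [1.7, -0.7, 1.9]
grip_width: 0.007
grip_force: 1.1
t 9.25 p [ 0.477  -0.153   0.1082] box -0.0834 -0.0001 F [ 1.7 -0.7  1.9] R [[0.996, 0.087, 0.004], [0.087, -0.996, -0.002], [0.004, 0.002, -1.0]]
shift [ 0.0003 -0.0002  0.0147]
```

The tip is on the pad with the cover nearly shut, so I press it to the stop.

```bash
python3 -m handwheel '[{"x":0,"y":0,"z":0.005,"wx":0,"wy":0,"wz":0},{"x":0,"y":0,"z":0.01,"wx":0,"wy":0,"wz":0},{"x":0,"y":0,"z":0.014,"wx":0,"wy":0,"wz":0},{"x":0,"y":0,"z":0.016,"wx":0,"wy":0,"wz":0},{"x":0,"y":0,"z":0.017,"wx":0,"wy":0,"wz":0},{"x":0,"y":0,"z":0.017,"wx":0,"wy":0,"wz":0}]'
python3 rel.py
```

```text
time: 9.75
position: [0.4755, -0.153, 0.0911]
tool_rot: [3.138, 0.136, -0.002]
ft_force: [-5.9, 0.4, 12.9]
grip_width: 0.006
grip_force: 6.8
t 9.75 p [ 0.4755 -0.153   0.0911] box -0.0848 -0.0001 F [-5.9  0.4 12.9] R [[0.996, 0.087, -0.001], [0.087, -0.996, -0.001], [-0.002, 0.001, -1.0]]
```

At the stop (13 N). Lifting straight up to clear, then one look.

```bash
python3 -m handwheel '[{"x":0,"y":0,"z":-0.02,"wx":0,"wy":0,"wz":0},{"x":0,"y":0,"z":-0.05,"wx":0,"wy":0,"wz":0},{"x":-0.02,"y":0,"z":-0.08,"wx":0,"wy":0,"wz":0},{"x":-0.04,"y":0,"z":-0.11,"wx":0,"wy":0,"wz":0},{"x":-0.06,"y":0,"z":-0.13,"wx":0,"wy":0,"wz":0},{"x":-0.06,"y":0,"z":-0.13,"wx":0,"wy":0,"wz":0},{"x":-0.06,"y":0,"z":-0.13,"wx":0,"wy":0,"wz":0},{"x":-0.06,"y":0,"z":-0.13,"wx":0,"wy":0,"wz":0},{"x":-0.06,"y":0,"z":-0.13,"wx":0,"wy":0,"wz":0},{"x":-0.06,"y":0,"z":-0.13,"wx":0,"wy":0,"wz":0}]'
python3 - <<'E'
from rel import *
report()
a=ctrl.get_image("side");b=ctrl.get_image("top")
f=lambda i,u:cv2.convertScaleAbs(cv2.resize(i["image"][u[1]:u[1]+180,u[0]:u[0]+240,::-1],(400,300),interpolation=cv2.INTER_CUBIC),alpha=1.8)
cv2.imwrite("pics/c5.png",np.hstack([f(a,(170,40)),f(b,(230,100))]))
E
```

```text
time: 10.58
position: [0.4159, -0.1571, 0.2183]
tool_rot: [-3.137, -0.138, 0.003]
ft_force: [-0.2, -0.7, -0.5]
grip_width: 0.006
grip_force: 0.0
t 10.58 p [ 0.4159 -0.1571  0.2183] box -0.1445 0.0011 F [-0.2 -0.7 -0.5] R [[0.996, 0.088, -0.002], [0.088, -0.996, 0.002], [-0.002, -0.002, -1.0]]
```

View pics/c5.png

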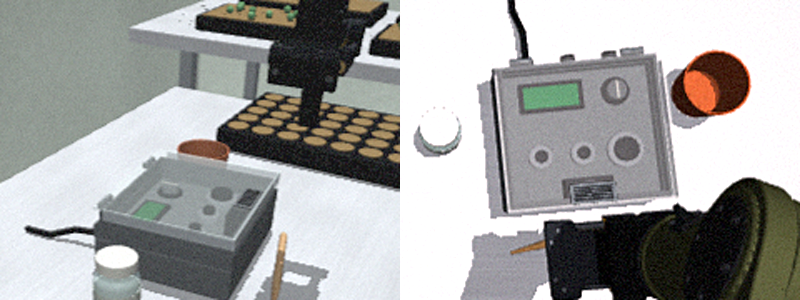

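The cover is shut, with the pad back at (592,190) in the top crop. The jar, pot and dibber are where they were, and the robot is touching nothing. Handing in.

```bash
python3 -c "
from bench import ctrl
print(ctrl.close_job())"
```

```text
the job is handed in; nothing more can be done
None
```

I opened the cover, pushed the large button fully in (15 N, judged from force and tip height), and shut the cover on its catch with nothing else visibly moved; I handed the job in at about 10.7 s, and the hand-in call gave no verdict.

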